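# Index the stamping stand and lock it at the red station

## Robot

A 7-joint arm with a two-finger parallel gripper is mounted at the origin on the work surface; the furniture and walls round the work are solid. World frame = base frame: x ahead of the robot, y to its left, z up, the work surface at z = 0. Lengths are in m, angles in rad, forces in N, time in s.
With the tool pointing down it reaches from about 0.425 to 0.875 m from the base axis. Payload 8.4 kg.
Tool frame: the origin (TCP) lies midway between the tips of the shut fingers; the grasp point (between the pads) lies 19 mm behind it; z points along the fingers, y is the direction in which the jaws open and shut (so a half turn about z gives the same grasp; the last joint's range is limited). The gripper opens to 87 mm and grips with 3 to 60 N. Pads are 19 mm wide; open, the fingers measure 117 mm over their backs; the gripper's body (75 mm by 190 mm) begins 51 mm behind the grasp point.
Start: joints at [-1.29, 0.333, 0.04, 1.465, -0.013, 1.343, -0.059], TCP at [0.241, 0.604, 0.223] pointing down, gripper open.
Joint ranges: [-2.58, 2.58], [-0.38, 2.09], [-1.3, 1.39], [0.25, 2.4], [-1.5, 4.64], [0.08, 2.09], [-2.65, 2.65]. Speed limits (rad/s): [2.22, 2.22, 2.79, 2.79, 3.14, 3.14, 3.14].

## Interface

Orientations are given as a unit quaternion [x, y, z, w].
In Python, from cell import r gives the robot as it stands.
- The arm moves only by the tool servo_tool, never from a script. Its argument "plan" is a list that holds one entry, the list of rows, each a list of 5 numbers: the shift along the tool's x, y, z in units of 0.4 m (1.0 is 0.4 m), then the turn about the tool's z in units of 90 degrees (1.0 is 90 degrees), then the opening in per cent of the stroke, from 0 (shut) to 100 (fully open). A call has 1 to 10 rows; each row is the pose to reach, as a shift and turn from the pose commanded when the call began, along the tool's axes at that moment; what a row does not reach only later rows make up. A row lasts 1/10 s, in which the tool goes at most 50 mm and 8.59 degrees, less where a joint would pass 70% of its speed; a pose out of reach is approached as far as the arm can. A call with a number of a shift or a turn outside -1 to 1 is refused whole. A call with a gripper value outside its range is refused whole. The fingers move at their own pace and stop on an object; "squeeze" is the grip in N (left out, the last holds). Time passes only in rows, so rows that repeat a pose let the fingers close. It gives the time, the measured TCP pose, the force and the opening at its end, in the units of the state.
- r.get_state(): the state, without advancing time (a new reading comes with each control period).
- r.capture(name): name is "scene" or "top"; returns a dict with "image" (400x640x3 uint8, red, green, blue), "depth" (400x640 float32, m along the optical axis (not along the pixel's ray), 0 where there is no reading), "camera_matrix" (3x3 intrinsics, pixels), "R" (3x3) and "t" (3): a world point X has camera coordinates R X + t. Camera axes: x right, y down, z forward; pixel columns grow to the right and rows downward; lengths in m; the calibration is good to about 2 mm. A picture is of the moment at which its call begins.
- r.sign_off(): hands the job in, once; it reports no verdict.
Trained networks look in the newest picture that a camera, given by its name, has taken for a name from the list of things; names that differ only in an ending like _2 or _b are one class to them, and where a whole thing is asked for, a point or a joint stands for the part that bears it (a point fixed in the world has none). Each returns a list of dicts, best first, with "conf" (0 to 1); they miss things now and then, are a little off and sometimes report something else, mostly with a low value. They report only what shows in the picture. A call takes as long as a camera call.
- r.boxes_of(camera, label): "centre" ([x, y, z] in m, in world coordinates, good to about 4 mm: the middle of the surface that is visible of it).
The state is a dict: "t": time; "joint_pos": joint angles; "qvel": joint speeds; "effort": joint torques, N m; "position": TCP position; "eef_rot": TCP orientation; "force": force on the tool from outside, world axes, zero at the start; "wrist_torque": the same for the moment, N m; "opening": finger opening in m.
Only numpy, scipy, OpenCV 4.12 (cv2) and the standard library are available. Lean on these libraries where they do the work, as an engineer would, in place of code of your own. Each camera call takes 0.05 s, during which the arm holds its last target. There are 200 camera calls.

## Task

Set the stamping stand to its red-marked station and lock it: push the black peg round with a fingertip until the slot next to the red mark faces the brass locking bar, then push the bar's upright thumb piece so that the bar slides fully home into that slot. Only push; do not lift the bar or pull it out of its guide, and leave the tools around the stand as they are.

Things in the scene. Friction and masses are not known exactly. Their poses are not given: they have to be found in the camera images.
- index_stand: Dark cast-iron foot of the stand, bolted down: round, 152 mm across, 14 mm high, ears to 91 mm from its axis; a straight arm (46 mm wide, 16 mm high, to 208 mm from the axis) carries the bar's steel guide (78 to 152 mm from the axis, 36 mm wide, up to 33 mm above the bench). Origin on the plate's axis at bench height, z up, -x along the arm: from the plate's axis to the bar.
- index_plate (a joint): Turn of the slotted steel plate about its upright axis, rad: 0 (or 2 pi) = red-marked slot faces the bar, growing counter-clockwise from above. Turns without end, stays where left; takes about 2 N at the peg. Plate 140 mm across, top 27 mm above the bench; copper blank and brass nut at its centre, up to 40 mm above the bench, within 33 mm of the axis.
- red_slot (a point): Point in the red-marked slot where the bar's nose stands when home: 56 mm from the axis (slot bottom 54, plate rim 70), 20.5 mm above the bench; turns with the plate. The plate's rim has eight equal slots 45 degrees apart, 12 mm wide, 16 mm deep; one has a 12 mm red disc at its inner end, the others a tiny dark dimple.
- turn_peg (a point): Black upright peg for turning the plate: 11.6 mm thick, 52 mm from the axis, from 27 to 60 mm above the bench. This point is on its centre line, 47 mm above the bench. Seen from above it stands 157.5 degrees counter-clockwise of the red-marked slot, and turns with it.
- lock_bar: Brass locking bar, 9 mm wide and high, lying 16 mm above the bench, loose in its guide, 0.1 to 0.23 kg; slides straight to the plate's axis. Starts drawn back, nose 76 to 94 mm from the axis. Its wedge nose enters a slot that is within about 5 mm of facing it and turns the plate the rest of the way. Origin at the underside of the nose, x axis from thumb piece to nose.
- bar_nose (a point): Front end of the locking bar, half-way up it, 20.5 mm above the bench; the nose is a wedge 8 mm long, 3 mm wide at the tip.
- bar_lug (a point): Middle of the back face (away from the plate) of the bar's upright brass thumb piece: 30 mm wide, 12 mm thick, 16 to 56 mm above the bench. This point is 44 mm above the bench and 108 mm behind the nose. The bar is home when the thumb piece's front face meets the ends of the guide rails; this point is then 164 mm from the plate's axis.
- flux_jar: Bystander, to be left alone: white screw-top flux jar with a blue label, 38 mm across, 61 mm tall, standing. Origin at the centre of its underside.
- findings_dish: Bystander, to be left alone: small round metal dish, 68 mm across, 19 mm tall. Origin at the centre of its underside.
- punch_6: Bystander, to be left alone: loose steel disc punch, 23 mm across, 56 mm tall, standing on end. Origin at the centre of its underside.
- spanner_1: Bystander, to be left alone: small steel spanner lying flat, 118 mm long, 6 mm thick. Origin at the centre of its underside.
- stamp_1: Bystander, to be left alone: steel letter stamp with a blue end lying flat, 66 mm long, 8 mm thick. Origin at the centre of its underside.
- chasing_hammer: Bystander, to be left alone: small hammer with a brass head and pale handle lying flat, 214 mm long, 27 mm tall. Origin at the centre of its underside.

How it is judged:
On the way, in this order (a step that is already met when the one before it is completed fails the run):
1. the red-marked slot faces the locking bar (within 6 mm) (x of red_slot in the frame of index_stand below -0.04 m and y of red_slot in the frame of index_stand between -0.006 and 0.006 m), for 0.1 s.
2. the locking bar is home in the red-marked slot (horizontal distance between bar_nose and red_slot below 0.004 m), for 0.2 s.
At the end, for the whole second after the job is handed in: The bar's nose stands within 4 mm of its home point in the red-marked slot, that slot faces the bar (within 4 mm sideways), and bar and plate are at rest (horizontal distance between bar_nose and red_slot below 0.004 m and x of red_slot in the frame of index_stand below -0.04 m and y of red_slot in the frame of index_stand between -0.004 and 0.004 m and height (world z) of bar_nose below 0.027 m and linear speed of lock_bar below 0.01 m/s and velocity of joint index_plate between -0.05 and 0.05 rad/s); the robot touches nothing.
It fails at once if the locking bar was lifted or pulled out of its guide (height (world z) of bar_lug above 0.054 m or x of bar_nose in the frame of index_stand below -0.125 m).
It fails at once if a tool or jar around the stand was moved more than 25 mm or tipped over (distance of any of flux_jar, findings_dish, punch_6, spanner_1, stamp_1, chasing_hammer from where it was at the start of the episode above 0.025 m or angle between any of flux_jar, punch_6's own z axis and vertical above 0.6 rad).
It also fails if it takes over 72 s, if anything falls off the work surface, if the arm or the gripper's body presses on something with over 40 N, if the wrist force passes 120 N, or if a joint passes its speed limit or range.

## Working session

There is one attempt and no reset: what is moved stays moved. The work goes in short steps, Python scripts to look and compute and a tool call to move; the robot and the scene stay as the last step left them, time stands still between calls to the robot, and variables do not carry over. Pictures are saved under pics/ and viewed, about 8 in all and at most 12, crops included, and the job is handed in when it is done.

Besides the shell and the picture viewer there is one more tool, called after "Emit:" as name([rows], argument=value, ...), one row to a line, values as JSON. servo_tool: Moves the arm, as the interface text tells. Its arguments: {"type":"object","properties":{"plan":{"type":"array"},"squeeze":{"type":"number"}},"required":["plan"]}

```bash
mkdir -p pics; python3 - <<'E'
from cell import r
import cv2
s=r.get_state();print(s['t'],s['position'],s['eef_rot'],s['opening'])
for c in ("top","scene"):
    d=r.capture(c);cv2.imwrite(f"pics/{c}1.png",d["image"][:,:,::-1])
    print(c,d["camera_matrix"].tolist(),d["R"].round(4).tolist(),d["t"].round(4).tolist())
    for l in ["index_stand","index_plate","red_slot","turn_peg","lock_bar","bar_nose","bar_lug","flux_jar","findings_dish","punch_6","spanner_1","stamp_1","chasing_hammer"]:
        print(l,[( [round(float(v),4) for v in b["centre"]],round(b["conf"],2)) for b in r.boxes_of(c,l)[:2]])
E
```

```text
0.0 [0.24082946 0.60322835 0.22166158] [ 1.88777660e-01  9.82019521e-01 -8.02427273e-04 -1.02788878e-04] 0.0870838064247794
top [[463.10998396955534, 0.0, 323.87558749667505], [0.0, 463.10998396955534, 209.68856403844373], [0.0, 0.0, 1.0]] [[-0.0065, -0.9998, -0.0163], [-0.982, 0.0094, -0.1886], [0.1887, 0.0148, -0.9819]] [0.1054, 0.422, 1.0626]
index_stand [([0.4784, 0.1132, 0.0254], 0.67), ([0.3811, 0.3823, 0.059], 0.43)]
index_plate [([0.4687, 0.1324, 0.0264], 0.64)]
red_slot [([0.4676, 0.1342, 0.0276], 0.96)]
turn_peg [([0.4726, 0.1317, 0.0259], 0.96)]
lock_bar [([0.4918, -0.0369, 0.0256], 0.76)]
bar_nose [([0.4984, -0.0323, 0.0237], 0.59)]
bar_lug [([0.4965, -0.0356, 0.0261], 0.55)]
flux_jar [([0.3822, 0.3798, 0.0605], 0.64), ([0.5007, -0.0326, 0.0213], 0.34)]
findings_dish [([0.3422, 0.2968, 0.0139], 0.74)]
punch_6 [([0.3207, 0.3779, 0.0551], 0.62)]
spanner_1 [([0.4604, 0.4307, 0.0073], 0.55)]
stamp_1 [([0.4097, -0.164, 0.0094], 0.67)]
chasing_hammer [([0.446, -0.2343, 0.0208], 0.66), ([0.497, -0.0374, 0.0248], 0.34)]
scene [[503.0615875252804, 0.0, 311.13667210804357], [0.0, 503.0615875252804, 192.9144262908549], [0.0, 0.0, 1.0]] [[0.8764, -0.4815, -0.0058], [-0.2997, -0.5361, -0.7892], [0.3769, 0.6934, -0.6141]] [-0.3352, 0.243, 0.9936]
index_stand [([0.4737, 0.0892, 0.0267], 0.8)]
index_plate [([0.4638, 0.1205, 0.0241], 0.8)]
red_slot [([0.4651, 0.1226, 0.0275], 0.78)]
turn_peg [([0.4708, 0.1226, 0.0258], 0.76)]
lock_bar [([0.495, -0.0532, 0.0376], 0.53)]
bar_nose [([0.4919, -0.06, 0.0311], 0.5)]
bar_lug [([0.4957, -0.0557, 0.0293], 0.71)]
flux_jar [([0.3815, 0.3728, 0.0453], 0.82)]
findings_dish [([0.3385, 0.2981, 0.0147], 0.58)]
punch_6 [([0.324, 0.3739, 0.0355], 0.61), ([0.4654, 0.1236, 0.0266], 0.49)]
spanner_1 [([0.4963, -0.0575, 0.0299], 0.58), ([0.4611, 0.4177, 0.0048], 0.47)]
stamp_1 []
chasing_hammer [([0.4367, -0.2402, 0.0229], 0.63)]
```

```bash
python3 - <<'E'
import cv2
a=cv2.imread("pics/top1.png")
cv2.imwrite("pics/top1c.png",cv2.resize(a[90:290,180:440],None,fx=3,fy=3,interpolation=cv2.INTER_CUBIC))
E
```

```text
(no output)
```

View pics/top1.png

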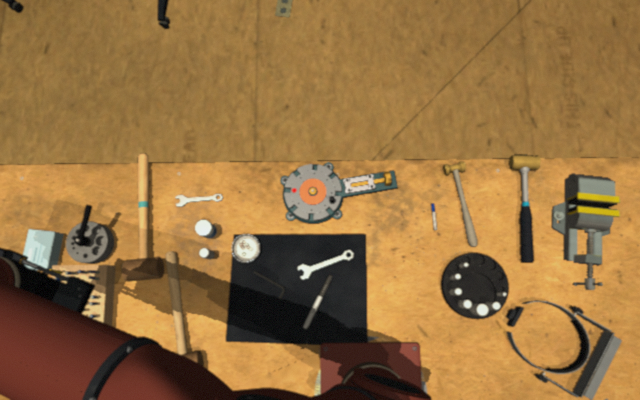

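View pics/top1c.png

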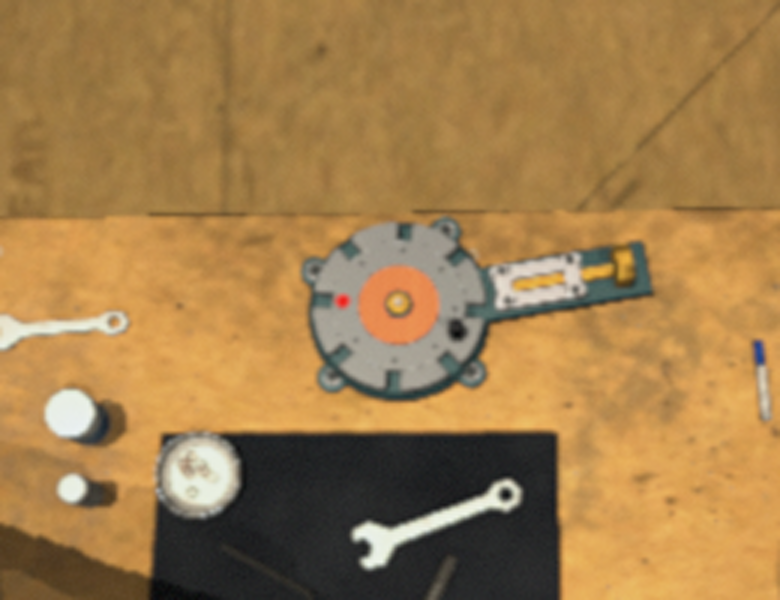

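The top view shows the plate centre at full-picture pixel (313,191), the red disc at its left (294,190), the peg at lower right (332,199), and the thumb piece at (388,179). Next I'll turn these into metres.

```bash
cat > h.py <<'E'
from cell import r
import numpy as np, cv2
def ray(d,u,v,z):
    K,R,t=d["camera_matrix"],d["R"],d["t"]
    o=-R.T@t; w=R.T@np.linalg.inv(K)@[u,v,1]
    return (o+w*(z-o[2])/w[2])
def blob(d,lo,hi,roi):
    h=cv2.cvtColor(d["image"],cv2.COLOR_RGB2HSV); u0,v0,u1,v1=roi
    m=cv2.inRange(h,np.array(lo),np.array(hi))[v0:v1,u0:u1]
    n,l,s,c=cv2.connectedComponentsWithStats(m)
    k=1+np.argmax(s[1:,4]); return c[k]+[u0,v0],s[k]
E
python3 - <<'E'
from h import *
d=r.capture("top"); h=cv2.cvtColor(d["image"],cv2.COLOR_RGB2HSV)
for n,lo,hi,roi,z in [("copper",(5,120,150),(16,255,255),(290,165,340,220),.031),("red",(0,190,150),(4,255,255),(280,165,345,225),.0275),
  ("peg",(0,0,0),(180,255,45),(325,190,342,207),.058),("lug",(17,120,100),(32,255,255),(380,165,396,192),.056),("nose",(17,120,100),(32,255,255),(345,170,378,195),.025)]:
    c,s=blob(d,lo,hi,roi); print(n,c.round(1),s,ray(d,*c,z).round(4))
print(h[197:203,328:337].tolist()[::2])
E
```

```text
copper [312.5 191.3] [ 10  14  26  26 485] [0.4705 0.1295 0.031 ]
red [293.8 189.8] [13 24  3  3  6] [0.4753 0.1751 0.0275]
peg [332.1 200.1] [ 6  8  3  5 10] [0.4423 0.0823 0.058 ]
lug [386.8 172.9] [  0   0  16  19 199] [ 0.5077 -0.0487  0.056 ]
nose [356.4 172.5] [  0   0  25   7 108] [0.5179 0.0219 0.025 ]
[[[23, 23, 136], [18, 24, 108], [17, 24, 73], [23, 20, 50], [15, 21, 49], [24, 17, 73], [20, 25, 121], [19, 24, 150], [24, 24, 158]], [[21, 25, 142], [20, 23, 101], [20, 26, 58], [30, 21, 49], [30, 11, 45], [60, 13, 38], [23, 16, 62], [21, 24, 107], [20, 21, 143]], [[19, 27, 150], [23, 21, 110], [20, 26, 58], [90, 20, 25], [170, 64, 12], [38, 36, 28], [36, 23, 56], [21, 26, 97], [19, 25, 141]]]
```

```bash
python3 - <<'E'
from h import *
d=r.capture("top")
c,s=blob(d,(15,110,90),(35,255,255),(383,172,394,189)); print(c,s)
ax=ray(d,312.5,191.3,.031)
for n,u,v,z in [("lug",388.7,178.3,.056),("bar",380,180.2,.025),("noseside",353,184.8,.025),("armend_lo",397.7,187.3,.016),("armend_hi",394,170.5,.016),("peg",332,199.6,.058),("peg2",332,199.6,.06)]:
    p=ray(d,u,v,z)-ax; print(n,p.round(4),np.hypot(*p[:2]).round(4),np.degrees(np.arctan2(p[1],p[0])).round(1))
D=d["depth"]; K=d["camera_matrix"]
P=[]
for v in range(172,187):
  for u in range(382,396):
    z=D[v,u]; X=d["R"].T@(np.linalg.inv(K)@[u,v,1]*z-d["t"])
    if .05<X[2]<.062:P.append(X)
P=np.array(P);print(len(P),P.mean(0),P.min(0),P.max(0))
E
```

```text
[386.82222222 177.83333333] [ 0  0  9 13 90]
lug [ 0.024  -0.1822  0.025 ] 0.1837 -82.5
bar [ 0.0275 -0.1648 -0.006 ] 0.1671 -80.5
noseside [ 0.0167 -0.0987 -0.006 ] 0.1001 -80.4
armend_lo [ 0.0114 -0.2086 -0.015 ] 0.209 -86.9
armend_hi [ 0.0542 -0.2011 -0.015 ] 0.2083 -74.9
peg [-0.0268 -0.047   0.027 ] 0.0541 -119.7
peg2 [-0.0273 -0.047   0.029 ] 0.0543 -120.1
54 [ 0.4995226  -0.04955975  0.05521261] [ 0.48826165 -0.05619221  0.05008717] [ 0.51088049 -0.04209556  0.05979167]
```

```bash
cat >> h.py <<'E'
from scipy.spatial.transform import Rotation as Ro
def rel(p,yaw,s=None):
    """units for target TCP p with tool-y axis at world angle yaw (deg)"""
    s=s or r.get_state(); R=Ro.from_quat(s["eef_rot"]).as_matrix()
    y0=np.degrees(np.arctan2(R[1,1],R[0,1])); dt=-((yaw-y0+180)%360-180)
    return (R.T@(np.array(p)-s["position"])/.4).round(4).tolist(),round(dt/90,4)
AX=np.array([.4705,.1295]); PEG=lambda a,z,rad=.052:[AX[0]+rad*np.cos(np.radians(a)),AX[1]+rad*np.sin(np.radians(a)),z]
E
python3 -c "
from h import *
print(rel(PEG(-119.5,.15),150.5))"
```

```text
([-0.955, -1.017, 0.1814], np.float64(-0.914))
```

Emit:
servo_tool([
  [[-0.1,-0.1,0,-0.09,60],[-0.19,-0.2,0,-0.18,40],[-0.28,-0.3,0,-0.27,40],[-0.38,-0.4,0,-0.36,40],[-0.47,-0.5,0,-0.45,40],[-0.56,-0.6,0,-0.54,40],[-0.66,-0.7,0,-0.63,40],[-0.75,-0.8,0,-0.72,40],[-0.85,-0.9,0,-0.81,40],[-0.85,-0.9,0,-0.81,40]],
])

```text
t: 2.5
position: [0.4196, 0.1518, 0.2229]
eef_rot: [-0.434, 0.901, 0.0, 0.001]
force: [0.7, 1.4, -0.5]
opening: 0.0352
```

```bash
python3 -c "
from h import *
s=r.get_state();print(s['t'],s['position'],s['joint_pos'],s['opening'],rel(PEG(-119.5,.12),150.5))"
```

```text
2.5 [0.41961872 0.15184078 0.22290171] [-0.80720618 -0.10806906  0.33755892  1.94631041  0.03655497  1.29644645
  1.9878308 ] 0.0352458301580607 ([0.0931, -0.1547, 0.2571], np.float64(-0.1003))
```

Emit:
servo_tool([
  [[0.05,-0.08,0.08,-0.05,40],[0.093,-0.155,0.2,-0.1,40],[0.093,-0.155,0.29,-0.1,40],[0.093,-0.155,0.29,-0.1,40],[0.093,-0.155,0.29,-0.1,40]],
])

```text
t: 3.0
position: [0.4441, 0.0856, 0.1073]
eef_rot: [-0.501, 0.866, -0.0, -0.001]
force: [0.4, 0.8, 1.1]
opening: 0.0351
```

```bash
python3 - <<'E'
from h import *
s=r.get_state();print(s['t'],s['position'],s['joint_pos'].round(2),rel(PEG(-119.5,.04),150.5))
a=r.capture("scene")["image"][:,:,::-1]; b=r.capture("top")["image"][:,:,::-1]
cv2.imwrite("pics/2.png",np.hstack([cv2.resize(a[100:330,200:440],(400,383)),cv2.resize(b[130:260,250:410],(400,383))]))
E
```

```text
3.0 [0.4440848  0.08558013 0.10729307] [-0.74  0.02  0.46  2.09 -0.01  1.04  2.34] ([0.0017, -0.0035, 0.1682], np.float64(-0.0042))
```

View pics/2.png

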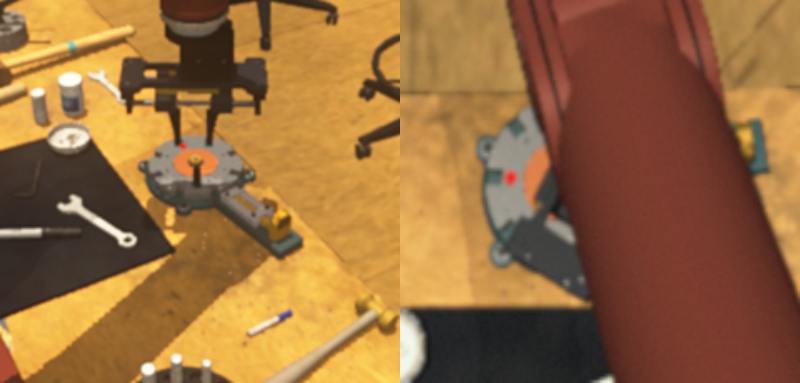

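The left half shows the open fingers above the plate, with the dark peg at (197,170) between and below them. I'll check the peg against the scene camera before going down.

```bash
python3 - <<'E'
from h import *
d=r.capture("scene")
for z in (.047,.06):
  for a in (-125,-119.5,-114):
    p=d["camera_matrix"]@(d["R"]@PEG(a,z)+d["t"]); print(z,a,(p[:2]/p[2]).round(1))
p=ray(d,312.5+0,197,.04);print(p)
h=d["image"][180:225,300:335].max(2); ys,xs=np.where(h<60); print(xs.mean()+300,ys.mean()+180,len(xs),xs.min()+300,xs.max()+300,ys.min()+180,ys.max()+180)
E
```

```text
0.047 -125 [314.9 204.4]
0.047 -119.5 [317.  204.5]
0.047 -114 [319.1 204.4]
0.06 -125 [314.9 200.1]
0.06 -119.5 [317.  200.2]
0.06 -114 [319.1 200.1]
[0.45367079 0.12220115 0.04      ]
316.2857142857143 198.89795918367346 49 300 331 180 224
```

Emit:
servo_tool([
  [[0,0,0.05,0,40],[0,0,0.1,0,40],[0,0,0.13,0,40],[0,0,0.163,0,40],[0,0,0.163,0,25],[0,0,0.163,0,22],[0,0,0.163,0,22]],
])

```text
t: 3.85
position: [0.445, 0.0857, 0.0424]
eef_rot: [-0.501, 0.865, -0.0, 0.001]
force: [0.6, -0.0, 0.5]
opening: 0.0219
```

```bash
cat > arc.py <<'E'
from h import *
import sys
# arc.py from to step: rows in tool frame of the current pose, tool y at a+270
a0,a1,n=map(float,sys.argv[1:4]); s=r.get_state(); print(s['t'],s['position'].round(4),s['joint_pos'].round(2),s['force'].round(1),s['opening'])
for a in np.linspace(a0,a1,int(n)+1)[1:]:
    p,t=rel(PEG(a,.042),a+270,s); print(round(a,1),np.round(p,3).tolist(),round(float(t),3))
E
python3 arc.py -119.5 -168 8
```

```text
3.85 [0.445  0.0857 0.0424] [-0.72  0.12  0.46  2.15 -0.07  0.89  2.4 ] [ 0.6 -0.   0.5] 0.021881384150275324
-125.6 [0.003, 0.012, 0.001] 0.064
-131.6 [0.0, 0.026, 0.001] 0.131
-137.7 [-0.003, 0.039, 0.001] 0.198
-143.8 [-0.008, 0.052, 0.001] 0.266
-149.8 [-0.014, 0.064, 0.001] 0.333
-155.9 [-0.022, 0.076, 0.001] 0.4
-161.9 [-0.03, 0.086, 0.001] 0.468
-168.0 [-0.04, 0.096, 0.001] 0.535
```

Emit:
servo_tool([
  [[0.003,0.012,0,0.064,22],[0,0.026,0,0.131,22],[-0.003,0.039,0,0.198,22],[-0.008,0.052,0,0.266,22],[-0.014,0.064,0,0.333,22],[-0.022,0.076,0,0.4,22],[-0.03,0.086,0,0.468,22],[-0.04,0.096,0,0.535,22],[-0.04,0.096,0,0.535,22]],
])

```text
t: 4.75
position: [0.4194, 0.1191, 0.0422]
eef_rot: [-0.104, 0.995, 0.0, 0.001]
force: [0.2, -0.7, -0.1]
opening: 0.0187
```

```bash
python3 arc.py -168 -222 9
```

```text
4.75 [0.4194 0.1191 0.0422] [-0.84  0.08  0.48  2.19 -0.05  0.88  1.45] [ 0.2 -0.7 -0.1] 0.01872698153507544
-174.0 [-0.001, 0.012, 0.001] 0.066
-180.0 [-0.003, 0.026, 0.001] 0.133
-186.0 [-0.007, 0.039, 0.001] 0.199
-192.0 [-0.012, 0.052, 0.001] 0.266
-198.0 [-0.018, 0.064, 0.001] 0.333
-204.0 [-0.025, 0.075, 0.001] 0.399
-210.0 [-0.034, 0.086, 0.001] 0.466
-216.0 [-0.043, 0.096, 0.001] 0.533
-222.0 [-0.054, 0.104, 0.001] 0.599
```

Emit:
servo_tool([
  [[-0.001,0.012,0,0.066,22],[-0.003,0.026,0,0.133,22],[-0.007,0.039,0,0.199,22],[-0.012,0.052,0,0.266,22],[-0.018,0.064,0,0.333,22],[-0.025,0.075,0,0.399,22],[-0.034,0.086,0,0.466,22],[-0.043,0.096,0,0.533,22],[-0.054,0.104,0,0.599,22],[-0.054,0.104,0,0.599,22]],
])

```text
t: 5.75
position: [0.4315, 0.1638, 0.0416]
eef_rot: [0.357, 0.934, 0.0, -0.0]
force: [0.4, 0.1, -0.5]
opening: 0.0192
```

```bash
python3 arc.py -222 -275 9; python3 - <<'E'
from h import *
a=r.capture("scene")["image"][:,:,::-1]; b=r.capture("top")["image"][:,:,::-1]
cv2.imwrite("pics/3.png",np.hstack([cv2.resize(a[130:280,240:400],(400,383)),cv2.resize(b[130:260,250:410],(400,383))]))
E
```

```text
5.75 [0.4315 0.1638 0.0416] [-0.94  0.14  0.52  2.13 -0.09  0.89  0.47] [ 0.4  0.1 -0.5] 0.01915216578064716
-227.9 [-0.0, 0.015, -0.001] 0.067
-233.8 [-0.002, 0.028, -0.001] 0.133
-239.7 [-0.006, 0.041, -0.001] 0.198
-245.6 [-0.011, 0.053, -0.001] 0.264
-251.4 [-0.017, 0.065, -0.001] 0.329
-257.3 [-0.024, 0.077, -0.001] 0.395
-263.2 [-0.032, 0.087, -0.001] 0.46
-269.1 [-0.042, 0.097, -0.001] 0.525
-275.0 [-0.052, 0.105, -0.001] 0.591
```

View pics/3.png

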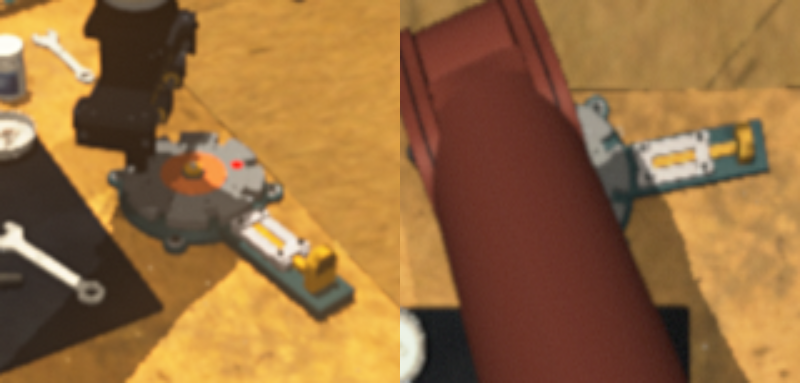

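The plate turns with the fingers: in the left half the red disc is now at (238,163), about 60° short of the bar's slot. I'll carry on.

Emit:
servo_tool([
  [[0,0.015,0,0.067,22],[-0.002,0.028,0,0.133,22],[-0.006,0.041,0,0.198,22],[-0.011,0.053,0,0.264,22],[-0.017,0.065,0,0.329,22],[-0.024,0.077,0,0.395,22],[-0.032,0.087,0,0.46,22],[-0.042,0.097,0,0.525,22],[-0.052,0.105,0,0.591,22],[-0.052,0.105,0,0.591,22]],
])

```text
t: 6.85
position: [0.4753, 0.1807, 0.0415]
eef_rot: [0.737, 0.675, 0.0, 0.0]
force: [-0.7, -0.2, 0.2]
opening: 0.0191
```

```bash
python3 arc.py -275 -291 8; cat > red.py <<'E'
from h import *
d=r.capture("scene")
def pj(p): q=d["camera_matrix"]@(d["R"]@np.array(p)+d["t"]); return q[:2]/q[2]
u,v=pj([*AX,.031]).round().astype(int); R=(u-60,v-45,u+70,v+60)
c,s=blob(d,(5,120,120),(16,255,255),R); print("copper",c.round(1),"pred",pj([*AX,.031]).round(1),s)
h=cv2.cvtColor(d["image"],cv2.COLOR_RGB2HSV); m=((h[...,0]<4)|(h[...,0]>172))&(h[...,1]>160)&(h[...,2]>90)
ys,xs=np.where(m[R[1]:R[3],R[0]:R[2]]); c2=np.array([xs.mean()+R[0],ys.mean()+R[1]])
A=ray(d,*c,.031); p=ray(d,*c2,.0275); q=(p-A)[:2]
print("red px",c2.round(1),len(xs),xs.std(),ys.std(),"axis",A.round(4),"rel",q.round(4),np.hypot(*q).round(4),"ang",np.degrees(np.arctan2(q[1],q[0])).round(1),"about AX",np.degrees(np.arctan2(*(p[:2]-AX)[::-1])).round(1))
a=d["image"][:,:,::-1]; cv2.imwrite("pics/s_%d.png"%(r.get_state()['t']*100),cv2.resize(a[v-50:v+90,u-60:u+100],(686,600),interpolation=cv2.INTER_CUBIC))
E
python3 red.py; ls -t pics|head -1
```

```text
6.85 [0.4753 0.1807 0.0415] [-1.02  0.26  0.64  2.03 -0.19  0.91 -0.36] [-0.7 -0.2  0.2] 0.019137332861203088
-277.0 [0.001, 0.004, -0.001] 0.022
-279.0 [0.001, 0.008, -0.001] 0.044
-281.0 [0.001, 0.013, -0.001] 0.066
-283.0 [0.0, 0.017, -0.001] 0.089
-285.0 [-0.001, 0.022, -0.001] 0.111
-287.0 [-0.001, 0.026, -0.001] 0.133
-289.0 [-0.002, 0.031, -0.001] 0.155
-291.0 [-0.004, 0.035, -0.001] 0.178
copper [309.4 234.9] pred [317.1 196.2] [ 19  60  61  45 683]
red px [332.  204.5] 6 0.816496580927726 0.5 axis [0.3866 0.0153 0.031 ] rel [0.1018 0.072 ] 0.1246 ang 35.3 about AX -67.0
s_690.png
```

View pics/s_690.png

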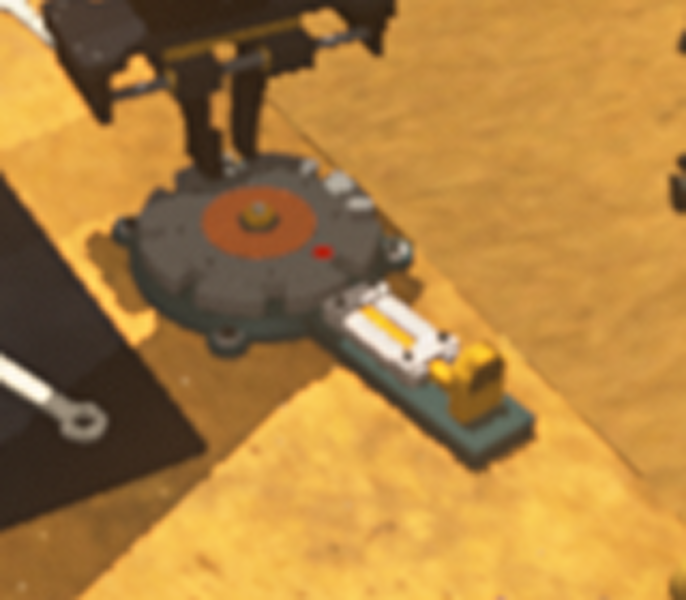

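The red disc is at (322,252), the plate centre at (259,222), and the bar shows in its guide from (365,308) to (405,338). The slot is roughly 14° short of the bar.

```bash
python3 - <<'E'
from h import *
d=r.capture("scene")
f=lambda x,y,z:ray(d,x/4.2875+257,y/4.2875+146,z)
A=f(259,222,.031);print("A",A)
for n,x,y,z in [("red",322,252,.0275),("b0",367,311,.025),("b1",405,339,.025),("bmid",385,325,.025),("nut",259,210,.04),("bar behind guide",441,372,.025)]:
    p=f(x,y,z)[:2]; print(n,p.round(4),[(np.hypot(*(p-o)).round(4),np.degrees(np.arctan2(*(p-o)[::-1])).round(1)) for o in (A[:2],AX)])
h=cv2.cvtColor(d["image"],cv2.COLOR_RGB2HSV)
dt=r.capture("top"); K=dt["camera_matrix"]
h=cv2.cvtColor(dt["image"],cv2.COLOR_RGB2HSV); m=cv2.inRange(h,np.array((17,150,100)),np.array((32,255,255)))
ys,xs=np.where(m[176:192,346:383]>0)
E
```

```text
A [0.46817724 0.12358878 0.031     ]
red [0.4881 0.0862] [(np.float64(0.0423), np.float64(-61.9)), (np.float64(0.0467), np.float64(-67.9))]
b0 [0.4851 0.0328] [(np.float64(0.0924), np.float64(-79.4)), (np.float64(0.0978), np.float64(-81.4))]
b1 [0.4909 0.0031] [(np.float64(0.1226), np.float64(-79.3)), (np.float64(0.1281), np.float64(-80.8))]
bmid [0.4876 0.0181] [(np.float64(0.1073), np.float64(-79.6)), (np.float64(0.1127), np.float64(-81.3))]
nut [0.468  0.1233] [(np.float64(0.0003), np.float64(-122.3)), (np.float64(0.0067), np.float64(-112.0))]
bar behind guide [ 0.4934 -0.0285] [(np.float64(0.1542), np.float64(-80.6)), (np.float64(0.1597), np.float64(-81.7))]
```

Emit:
servo_tool([
  [[0.001,0.007,0,0.033,22],[0.001,0.013,0,0.066,22],[0,0.018,0,0.094,22],[-0.001,0.024,0,0.122,22],[-0.001,0.024,0,0.122,22],[-0.001,0.024,0,0.122,22],[-0.001,0.024,-0.1,0.122,22],[-0.001,0.024,-0.2,0.122,22],[-0.001,0.024,-0.35,0.122,22],[-0.001,0.024,-0.35,0.122,22]],
])

```text
t: 8.0
position: [0.4871, 0.1801, 0.1867]
eef_rot: [0.799, 0.602, 0.004, 0.0]
force: [0.3, 0.0, 0.6]
opening: 0.019
```

```bash
python3 -c "
from h import *
s=r.get_state();print(s['joint_pos'].round(2),rel(PEG(-80.9,.18,.215),9.1))"
```

```text
[-1.11  0.08  0.71  1.86 -0.06  1.21 -0.65] ([-0.6198, 0.2229, 0.014], np.float64(-0.279))
```

Emit:
servo_tool([
  [[-0.11,0.04,0,-0.05,0],[-0.22,0.08,0,-0.1,0],[-0.33,0.12,0,-0.15,0],[-0.44,0.16,0,-0.2,0],[-0.55,0.2,0,-0.25,0],[-0.62,0.223,0,-0.28,0],[-0.62,0.223,0,-0.28,0],[-0.62,0.223,0,-0.28,0]],
])

```text
t: 8.8
position: [0.5012, -0.0839, 0.1811]
eef_rot: [0.649, 0.761, -0.0, -0.0]
force: [0.1, 0.5, -0.5]
opening: 0.0008
```

```bash
python3 - <<'E'
from h import *
s=r.get_state();print(s['position'],s['opening'])
d=r.capture("top");b=d["image"]
cv2.imwrite("pics/5.png",cv2.resize(b[140:240,270:410,::-1],(798,570),interpolation=cv2.INTER_CUBIC))
h=cv2.cvtColor(b,cv2.COLOR_RGB2HSV).astype(int);w=((h[...,0]<5)|(h[...,0]>172))*(h[...,1]>150)*h[...,1]
ys,xs=np.where(w[165:222,285:345]>0);print(xs+285,ys+165)
E
```

```text
[ 0.50122868 -0.0839297   0.18112695] 0.0007697230537167723
[330 331 329 330 331 332 329 330 331 332 329 330 331 332] [185 185 186 186 186 186 187 187 187 187 188 188 188 188]
```

View pics/5.png

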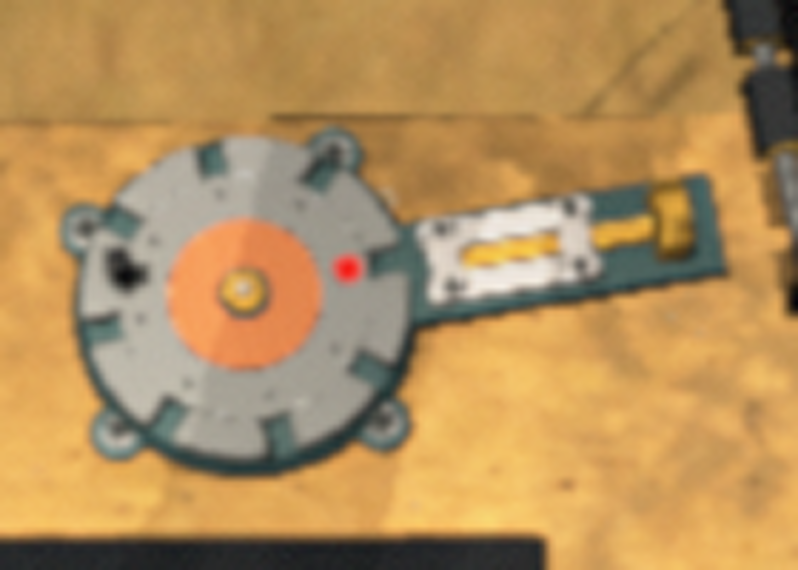

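The red disc is at (347,268) and its slot at (385,262), nearly in line with the bar, which shows at (462,257) to (650,232).

```bash
python3 - <<'E'
from h import *
d=r.capture("top")
f=lambda x,y,z:ray(d,x/5.7+270,y/5.7+140,z)[:2]
A=f(245,293.5,.029)
for n,x,y,z in [("red",347,268,.0275),("slot",387,262,.027),("b0",464,256,.025),("b1",556,245,.025),("b2",600,238,.025),("b3",645,232,.025),("lugtop",675,221,.056),("lugback",692,219,.056),("armcorner1",710,178,.016),("armc2",727,273,.016)]:
    p=f(x,y,z);q=p-A; print(n,p.round(4),np.hypot(*q).round(4),np.degrees(np.arctan2(q[1],q[0])).round(1))
print(A,f(245,291,.04)); s=r.get_state();print(s["position"])
E
```

```text
red [0.4814 0.0848] 0.0449 -75.7
slot [0.484  0.0677] 0.0622 -77.3
b0 [0.4868 0.0347] 0.0951 -80.0
b1 [ 0.4912 -0.0048] 0.1348 -81.1
b2 [ 0.4941 -0.0237] 0.1539 -81.1
b3 [ 0.4966 -0.043 ] 0.1734 -81.3
lugtop [ 0.4932 -0.052 ] 0.1818 -82.8
lugback [ 0.494  -0.0591] 0.189 -82.8
armcorner1 [ 0.5227 -0.0729] 0.208 -75.4
armc2 [ 0.4803 -0.0787] 0.2074 -87.2
[0.47035389 0.12840414] [0.46886732 0.12797355]
[ 0.50142784 -0.08228006  0.1811255 ]
```

Measured angles: slot about −76.5°, bar −81°. It is still about 4.5° short, so I'll go back and push a little further.

```bash
python3 -c "
from h import *
print(rel(PEG(-281,.15),-11))"
```

```text
([0.657, 0.0534, 0.078], np.float64(0.2246))
```

Emit:
servo_tool([
  [[0.11,0.01,0,0.04,30],[0.22,0.02,0,0.08,30],[0.33,0.03,0,0.12,30],[0.44,0.04,0,0.16,30],[0.55,0.05,0,0.2,30],[0.657,0.053,0,0.225,30],[0.657,0.053,0.08,0.225,30],[0.657,0.053,0.08,0.225,30],[0.657,0.053,0.08,0.225,30]],
])

```text
t: 9.8
position: [0.4802, 0.1791, 0.1494]
eef_rot: [0.772, 0.635, -0.001, 0.0]
force: [-0.3, -0.1, 0.2]
opening: 0.0259
```

```bash
python3 arc.py -281 -290.5 2; python3 -c "
from h import *
print(rel(PEG(-280,.042),-11))"
```

```text
9.8 [0.4802 0.1791 0.1494] [-1.1   0.12  0.71  1.92 -0.08  1.14 -0.55] [-0.3 -0.1  0.2] 0.025906372782866508
-285.8 [0.004, 0.011, 0.268] 0.052
-290.5 [0.002, 0.022, 0.268] 0.104
([0.0041, -0.0021, 0.2684], np.float64(-0.0011))
```

Emit:
servo_tool([
  [[0.004,-0.003,0.1,0,30],[0.004,-0.003,0.18,0,30],[0.004,-0.003,0.23,0,30],[0.004,-0.003,0.268,0,30],[0.004,-0.003,0.268,0,22],[0.004,0.005,0.268,0.03,22],[0.004,0.011,0.268,0.052,22],[0.003,0.017,0.268,0.08,22],[0.002,0.022,0.268,0.104,22],[0.002,0.022,0.268,0.104,22]],
])

```text
t: 10.8
position: [0.4904, 0.1787, 0.0434]
eef_rot: [0.822, 0.569, 0.001, -0.0]
force: [0.6, 0.1, 0.3]
opening: 0.0193
```

```bash
python3 -c "
from h import *
s=r.get_state();print(s['force'],s['opening'],np.degrees(np.arctan2(*(s['position'][:2]-AX)[::-1])))
print(rel(PEG(-80.9,.18,.215),9.1))"
```

```text
[0.58118249 0.1054337  0.30202076] 0.01931416876719266 68.00939567672165
([-0.5992, 0.263, -0.3421], np.float64(-0.3297))
```

Emit:
servo_tool([
  [[0,0,-0.1,0,22],[0,0,-0.2,0,22],[0,0,-0.3,0,22],[-0.1,0.043,-0.342,-0.05,0],[-0.2,0.087,-0.342,-0.11,0],[-0.3,0.13,-0.342,-0.16,0],[-0.4,0.175,-0.342,-0.22,0],[-0.5,0.219,-0.342,-0.27,0],[-0.6,0.263,-0.342,-0.33,0],[-0.6,0.263,-0.342,-0.33,0]],
])

```text
t: 11.8
position: [0.5038, -0.0903, 0.1803]
eef_rot: [0.649, 0.761, 0.0, 0.001]
force: [1.0, 0.6, -1.0]
opening: 0.0003
```

```bash
python3 - <<'E'
from h import *
d=r.capture("top");b=d["image"]
cv2.imwrite("pics/6.png",cv2.resize(b[140:240,270:410,::-1],(798,570),interpolation=cv2.INTER_CUBIC))
h=cv2.cvtColor(b,cv2.COLOR_RGB2HSV).astype(int);w=((h[...,0]<5)|(h[...,0]>172))*(h[...,1]>150)
ys,xs=np.where(w[165:222,285:345]>0);p=ray(d,xs.mean()+285.3,ys.mean()+165.1,.0275)[:2]
A=np.array([.4704,.1284]);q=p-A;print(xs.mean()+285,ys.mean()+165,np.hypot(*q),np.degrees(np.arctan2(q[1],q[0])))
s=r.get_state();print(s['position'],s['opening'],rel(PEG(-81,.032,.212),9))
E
```

```text
331.15384615384613 188.76923076923077 0.04537002739210817 -81.90419018304799
[ 0.50394989 -0.08697404  0.17995161] 0.0009635473434030698 ([0.0178, 0.0015, 0.3699], np.float64(-0.0007))
```

View pics/6.png

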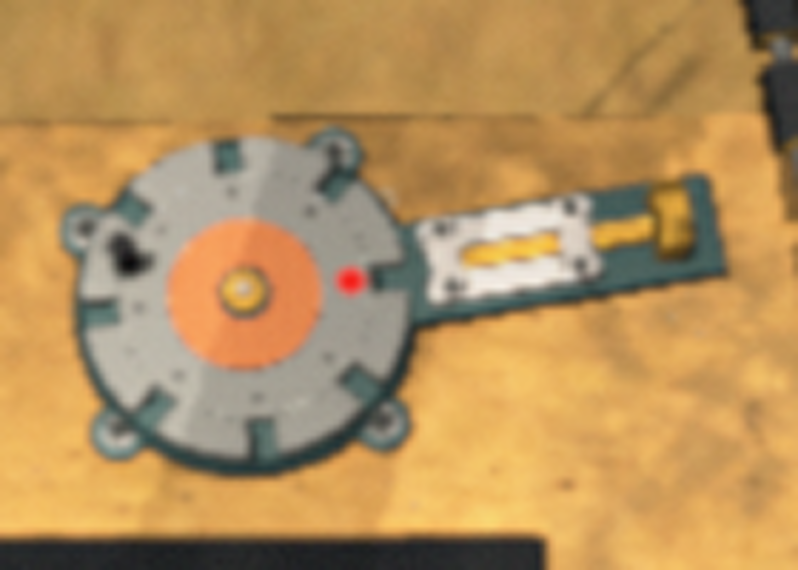

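The slot at (392,277) is now about 2 mm past the bar line, inside the wedge's 5 mm. I'll lower the shut fingers behind the thumb piece.

Emit:
servo_tool([
  [[0.012,0.001,0.12,0,0],[0.012,0.001,0.24,0,0],[0.014,0.001,0.32,0,0],[0.014,0.001,0.37,0,0],[0.014,0.001,0.37,0,0]],
])

```text
t: 12.35
position: [0.5018, -0.0766, 0.029]
eef_rot: [0.648, 0.762, -0.002, -0.001]
force: [-0.8, 0.4, 0.0]
opening: 0.0002
```

```bash
python3 - <<'E'
from h import *
s=r.get_state();print(s['position'],s['force'],rel(PEG(-81,.032,.1735),9))
E
```

```text
[ 0.50179153 -0.07660864  0.02898733] [-0.81124322  0.44478148  0.01172506] ([0.0874, 0.0037, -0.0075], np.float64(0.0028))
```

Emit:
servo_tool([
  [[0.01,0.001,0,0,0],[0.018,0.002,0,0,0],[0.025,0.003,0,0,0],[0.032,0.004,0,0,0],[0.038,0.004,0,0,0],[0.044,0.004,0,0,0],[0.05,0.004,0,0,0],[0.056,0.004,0,0,0],[0.062,0.004,0,0,0],[0.068,0.004,0,0,0]],
])

```text
t: 13.35
position: [0.5007, -0.0504, 0.0309]
eef_rot: [0.648, 0.761, -0.0, -0.0]
force: [0.3, -1.2, 0.4]
opening: 0.0006
```

Emit:
servo_tool([
  [[0.004,0,0,0,0],[0.008,0,0,0,0],[0.012,0,0,0,0],[0.016,0,0,0,0],[0.016,0,0,0,0]],
])

```text
t: 13.85
position: [0.4997, -0.044, 0.0309]
eef_rot: [0.648, 0.762, -0.0, -0.0]
force: [0.0, -1.7, 0.6]
opening: 0.001
```

```bash
python3 - <<'E'
from h import *
s=r.get_state();print(s['position'],s['force'],rel(PEG(-81,.032,.1735),9))
d=r.capture("top");b=d["image"]
cv2.imwrite("pics/7.png",cv2.resize(b[140:240,270:410,::-1],(798,570),interpolation=cv2.INTER_CUBIC))
E
```

```text
[ 0.49966807 -0.04397387  0.03093877] [ 0.02019423 -1.66012735  0.58223026] ([0.006, -0.0042, -0.0027], np.float64(0.0023))
```

View pics/7.png

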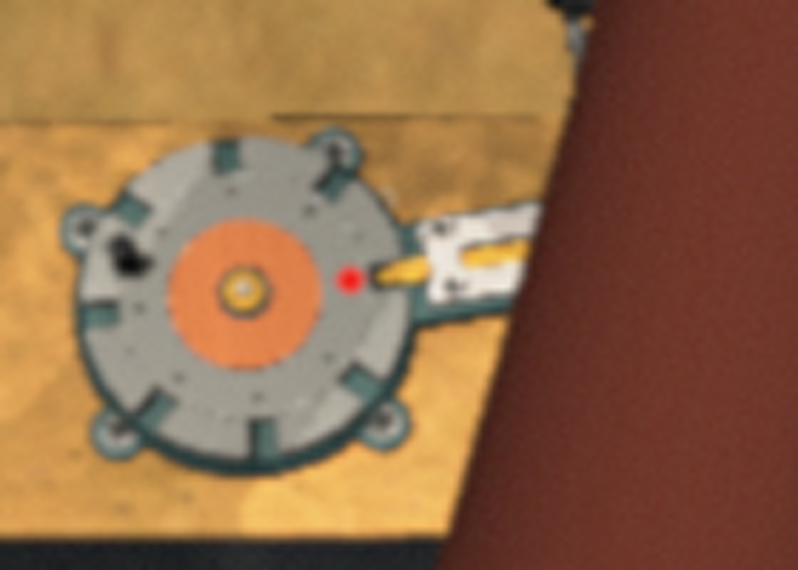

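The nose is in the red slot, its tip at (380,275), and the push force is about 1.7 N. I'll keep pushing until it meets the stop.

Emit:
servo_tool([
  [[0.003,0,0,0,0],[0.006,0,0,0,0],[0.009,0,0,0,0],[0.012,0,0,0,0],[0.012,0,0,0,0]],
])

```text
t: 14.4
position: [0.4993, -0.0422, 0.0311]
eef_rot: [0.649, 0.761, -0.001, 0.002]
force: [0.8, -12.0, -1.7]
opening: 0.0
```

Emit:
servo_tool([
  [[0.004,0,0,0,0],[0.008,0,0,0,0],[0.008,0,0,0,0]],
])

```text
t: 14.7
position: [0.4993, -0.0421, 0.0313]
eef_rot: [0.65, 0.76, -0.002, 0.003]
force: [5.0, -21.9, -3.5]
opening: 0.0005
```

Emit:
servo_tool([
  [[-0.02,0,0,0,0],[-0.06,0,0,0,0],[-0.1,0,0,0,0],[-0.1,0,-0.1,0,0],[-0.15,0,-0.2,0,0],[-0.25,0,-0.35,0,0],[-0.35,0,-0.35,0,0],[-0.35,0,-0.35,0,0]],
])

```text
t: 15.5
position: [0.5219, -0.1797, 0.1741]
eef_rot: [0.65, 0.76, 0.001, 0.002]
force: [0.5, -0.4, -0.4]
opening: 0.0005
```

```bash
python3 - <<'E'
from h import *
d=r.capture("top");b=d["image"]
cv2.imwrite("pics/8.png",cv2.resize(b[140:240,270:410,::-1],(798,570),interpolation=cv2.INTER_CUBIC))
E
```

```text
(no output)
```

View pics/8.png

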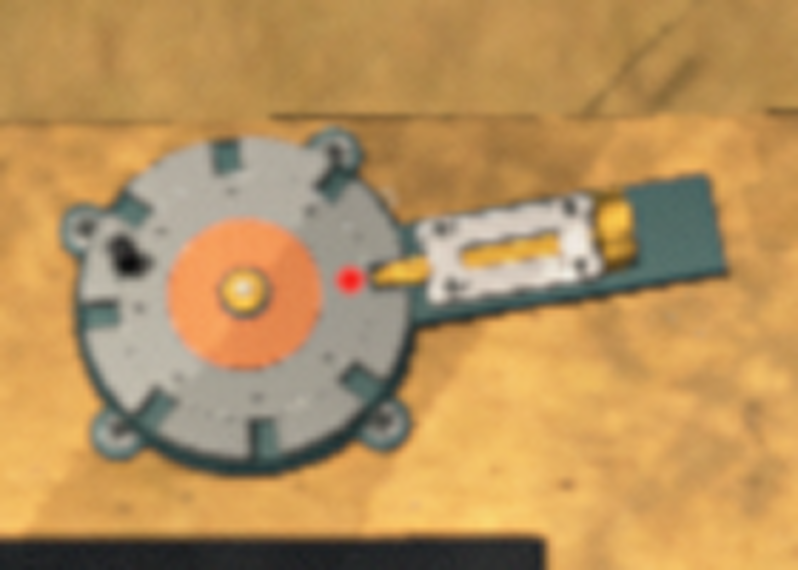

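The thumb piece at (615,230) is flush against the guide ends, the nose tip at (375,275) is at the bottom of the red slot, and the arm is clear. I'm handing in.

```bash
python3 -c "
from cell import r
print(r.get_state()['qvel'].round(3)); print(r.sign_off())"
```

```text
[-0.046  0.001 -0.046  0.058  0.005 -0.013 -0.056]
the job is handed in; nothing more can be done
None
```

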